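# Check the gasket wear on a filter clamp

## Robot

A 6-joint arm with a two-finger parallel gripper is mounted at the origin on the work surface. World frame = base frame: x ahead of the robot, y to its left, z up, the work surface at z = 0. Lengths are in mm, angles in degrees, forces in N, time in s.
With the tool pointing down it reaches from about 300 to 850 mm from the base axis. Payload 4.2 kg.
Tool frame: the origin (TCP) lies at the very end of the fingers, on their centre line; the grasp point (between the pads) lies 19 mm behind it (env.grasp_offset is the distance from the TCP to the grasp point, in mm); z points along the fingers, y is the line along which they close (so a half turn about z gives the same grasp; the last joint's range is limited). The gripper opens to 91 mm and grips with 3 to 60 N. Pads are 32 mm wide; open, the fingers measure 118 mm over their backs; the gripper's body (76 mm by 178 mm) begins 60 mm behind the grasp point.
Start: joints at [64.687, 18.312, 89.639, -0, 72.044, -1.146], TCP at [235.411, 524.619, 213.976] pointing down, gripper open.
Joint ranges: [-177.97, 177.97], [-48.28, 115.42], [12.27, 149.76], [-77.06, 257.06], [2.81, 150.46], [-146.56, 146.56]. Speed limits (degrees/s): [147.25, 147.25, 180, 180, 180, 180].

## Interface

Orientations are given as [roll, pitch, yaw] about the fixed x, y, z axes, in that order (R = Rz(yaw) Ry(pitch) Rx(roll)).
In Python, from workcell import env gives the robot as it stands. The module is installed in compiled form; this text tells all that it offers.
- The arm moves only by the tool send_rows, never from a script. Its argument "motion" is a list of rows, each an object of numbers: "tx", "ty", "tz": the shift along the tool's x, y, z in units of 500 mm (1.0 is 500 mm); "rx", "ry", "rz": the turn, a rotation vector about the tool's x, y, z in units of 30 degrees (1.0 is 30 degrees); "gripper": the closure, from -1 (fully open) to 1 (shut). In form: [{"tx": .., "ty": .., "tz": .., "rx": .., "ry": .., "rz": .., "gripper": ..}, ...]. A call has 1 to 12 rows; each row shifts and turns the commanded pose from where the row before left it, along the tool's axes as they then stand; what a row does not reach is not made up. A row lasts 1/8 s, in which the tool goes at most 62.5 mm and 10.7 degrees, less where a joint would pass 70% of its speed; a pose out of reach is approached as far as the arm can. A call with a number of a shift or a turn outside -1 to 1 is refused whole. A call with a gripper value outside its range is refused whole. The fingers move at their own pace and stop on an object; "grip_force" is the grip in N (left out, the last holds). Time passes only in rows, so rows that do not move let the fingers close. It gives the time, the measured TCP pose, the force, the opening and the grip force at its end, in the units of the state.
- env.state(): the state, without advancing time (a new reading comes with each control period).
- env.grab_frame(name): name is "scene" or "top" or "wrist"; returns a dict with "frame" (420x560x3 uint8, red, green, blue), "vertical_fov" (degrees; the focal length in pixels is half the picture's height over the tangent of half this angle, whatever the lens; pixels are square), "cx", "cy" (the principal point, pixels), "rvec" (rotation vector, rad) and "tvec" (3), from world to camera coordinates, as OpenCV has them; the wrist camera has in their place "T_tool_cam" (4x4, takes a point from camera to tool coordinates, whose origin is the TCP and whose axes are the flange's). Camera axes: x right, y down, z forward; pixel columns grow to the right and rows downward; lengths in mm; the calibration is good to about 2 mm. The wrist camera is an equidistant fisheye: a pixel r from the principal point sees the ray r / f radians off the axis. A picture is of the moment at which its call begins: read the wrist's pose just before it. There is no depth.
- env.job_done(): hands the job in; it is judged then, once.
The state is a dict: "time_s": time; "qpos": joint angles; "qvel": joint speeds; "effort": joint torques, N m; "ee_pos": TCP position; "ee_rot": TCP orientation; "force": force on the tool from outside, world axes, zero at the start; "torque": the same for the moment, N m; "gripper_width": finger opening in mm; "gripper_force": force on a finger pad.
Only numpy, scipy, OpenCV 4.12 (cv2) and the standard library are available. Lean on these libraries where they do the work, as an engineer would, in place of code of your own. Each camera call takes 0.05 s, during which the arm holds its last target. There are 200 camera calls.

## Task

Check how worn the filter clamp's gasket is: push the yellow-handled lever round, gently, until the resistance firms up as the cam bears on the gasket, without crushing the gasket, and leave the lever standing there. Then note how far it travelled by turning the small red pointer back until it lies directly over the lever, and let go. Do not disturb the glassware and other things on the bench.

Things in the scene. Friction and masses are not known exactly. Their poses are not given: they have to be found in the camera images.
- clamp: Fixed filter clamp: blue base 230 x 240 mm, 14 mm high; white cover on its +x part, from 20 mm past the origin, top 72 mm (steel disc to 84, thin stud to 104 mm). Origin: at bench height on the vertical pivot axis of lever and pointer, which reach out to the uncovered -x side. z up. White scale ticks, one each 0.1 rad, zero on the +y side.
- lever (a joint): Lever angle on the scale, rad, 0 to 1.4; starts at 0 to 0.12. At q the lever points from the pivot along (-cos(q-0.65), -sin(q-0.65)) in the clamp's x, y; q grows as it is pushed counter-clockwise seen from above (from the +y side to the -y side). Friction holds it where left: moving it freely takes about 2.5 N at the handle.
- lever_handle (a point): Centre of the top of the lever's upright round yellow handle: 18 mm diameter, top 100 mm above the bench, free from 38 mm up, 140 mm from the pivot axis. The lever's arm is a flat steel bar 14 mm wide, top at 38 mm, ending 10 mm past the handle's axis. The point's x axis points along the bar to the pivot.
- cam: Lever's cam, hidden under the cover; origin on the pivot axis. It meets the gasket anywhere from 0.45 to 0.90 rad, unseen, different each time. Then the push at the handle rises by about 1 N per mm: 6 to 10 N there is firm, 15 N crushes the gasket. Let go, the lever springs back by up to 0.06 rad and stays, bearing on the gasket.
- pointer (a joint): Angle of the red pointer on the same scale and with the same sense as the lever's (equal values: pointer exactly over the lever), rad, 0 to 1.4. Starts at 1.15 to 1.38. Friction holds it where it is left; about 1 N at its pin moves it. It passes over the lever without touching it.
- pointer_knob (a point): Centre of the top of the red pointer's upright round pin: 12 mm diameter, top 95 mm above the bench, free from 55 mm up, 72 mm from the pivot axis. The pointer is a red bar 8 mm wide, 50 to 55 mm above the bench, reaching 86 mm from the pivot. The point's x axis points along the bar to the pivot.
- spare_gasket: Orange rubber ring lying flat, 56 mm across, 8 mm high, origin at its underside; near the clamp; leave alone.
- wrench: Small steel wrench lying flat beside the clamp, 150 mm long; leave alone.
- amber_bottle: Amber glass bottle with black cap, 68 mm diameter, 150 mm high, origin under its centre; leave alone.
- wash_bottle: Clear bottle with blue cap, 70 mm diameter, 170 mm high, origin under its centre; leave alone.
- flask: Conical glass flask, 84 mm diameter, 122 mm high, origin under its centre; leave alone.
- beaker: Glass beaker, 68 mm diameter, 85 mm high, origin under its centre; leave alone.
- pen: Black pen, 130 mm long, on a sheet of paper; leave alone.

How it is judged (in metres and radians):
On the way, in this order (a step that is already met when the one before it is completed fails the run):
1. the lever is pressed until it firms up: the cam bears on the gasket with more than 5 N (contact force between cam and clamp above 5 N), for 0.1 s.
2. the red pointer is turned to lie over the lever, to 0.05 rad (angle between the x axis of pointer_knob and the x axis of lever_handle, either way round below 0.05 rad), for 0.2 s.
At the end, for the whole second after the job is handed in: The lever stands by itself with its cam still bearing on the gasket (more than 1.5 N), the red pointer lies over the lever to within 0.05 rad, and both are at rest (contact force between cam and clamp above 1.5 N and angle between the x axis of pointer_knob and the x axis of lever_handle, either way round below 0.05 rad and velocity of joint lever between -0.02 and 0.02 rad/s and velocity of joint pointer between -0.02 and 0.02 rad/s); the robot touches nothing.
It fails at once if the gasket is crushed: the cam presses on it with more than 30 N (about 15 N at the handle) (contact force between cam and clamp above 30 N).
It fails at once if a thing standing or lying on the bench is moved by more than 30 mm (distance of any of spare_gasket, wrench, amber_bottle, wash_bottle, flask, beaker, pen from where it was at the start of the episode above 0.03 m).
It also fails if it takes over 72 s, if anything falls off the work surface, if the arm or the gripper's body presses on something with over 40 N, if the wrist force passes 120 N, or if a joint passes its speed limit or range.

## Working session

There is one attempt and no reset: what is moved stays moved. The work goes in short steps, Python scripts to look and compute and a tool call to move; the robot and the scene stay as the last step left them, time stands still between calls to the robot, and variables do not carry over. Pictures are saved under pics/ and viewed, at most 10 in all, crops included, and the job is handed in when it is done.

Besides the shell and the picture viewer there is one more tool, called after "Request:" as name(argument=value, ...) on one line, values as JSON. send_rows: Moves the arm, as the interface text tells. Shifts and turns lie within -1 to 1; 1 stands for 500 mm of shift or 30 degrees of turn. Its arguments: {"type":"object","properties":{"motion":{"type":"array"},"grip_force":{"type":"number"}},"required":["motion"]}

```bash
mkdir -p pics
cat > h.py <<'E'
import numpy as np, cv2
from workcell import env
def cam(n):
    f=env.grab_frame(n); im=f["frame"]; F=im.shape[0]/2/np.tan(np.radians(f["vertical_fov"]/2))
    return f,im,F
def plane(f,F,u,v,z):
    R,_=cv2.Rodrigues(np.array(f["rvec"],float)); t=np.array(f["tvec"],float).ravel()
    d=R.T@np.array([(u-f["cx"])/F,(v-f["cy"])/F,1]); c=-R.T@t
    return c+d*(z-c[2])/d[2]
E
python3 - <<'E'
from h import *
print(env.state())
for n in("top","scene"):
    f,im,F=cam(n); cv2.imwrite(f"pics/{n}0.png",cv2.resize(im[:,:,::-1],(784,588),interpolation=cv2.INTER_CUBIC)); R,_=cv2.Rodrigues(np.array(f["rvec"],float))
    print(n,F,f["cx"],f["cy"],-R.T@np.array(f["tvec"]).ravel())
    np.savez(f"{n}0.npz",im=im,F=F,**{k:f[k] for k in("cx","cy","rvec","tvec")})
E
```

```text
{'time_s': 0.0, 'qpos': array([ 6.46878010e+01,  1.83504725e+01,  8.97078254e+01, -1.20640014e-03,
        7.20409966e+01, -1.14711671e+00]), 'qvel': array([-0.09256789,  0.01222685,  0.01613839,  0.08056566,  0.15915399,
       -0.07747768]), 'effort': array([-2.11393060e-03, -4.12464988e+01, -2.31969255e+01,  7.28044426e-02,
        4.54474089e-02, -1.46208849e-04]), 'ee_pos': array([235.18720507, 524.15001707, 213.12235644]), 'ee_rot': array([-1.79900702e+02, -8.41095000e-04,  1.55835290e+02]), 'force': array([-0.02079264,  0.39274442,  0.39715545]), 'torque': array([-0.01118122,  0.01045162, -0.01526738]), 'gripper_force': 0.0, 'gripper_width': 91.04305118914343}
top 448.1671732458648 281.7439523301731 205.12736332091387 [ 332.77003882   63.45036747 1320.29754682]
scene 434.4129352075237 283.92253406318827 220.1002816479145 [ 962.13344684 -447.38739369 1025.73010005]
```

View pics/top0.png

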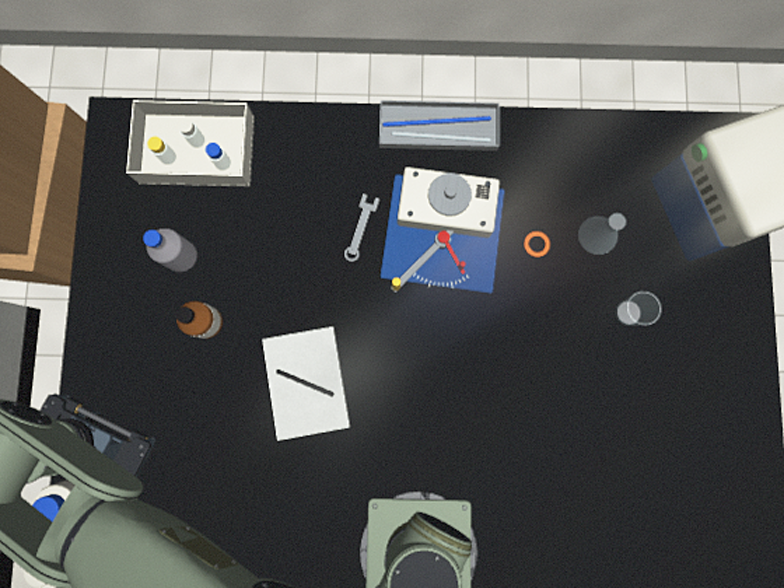

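View pics/scene0.png

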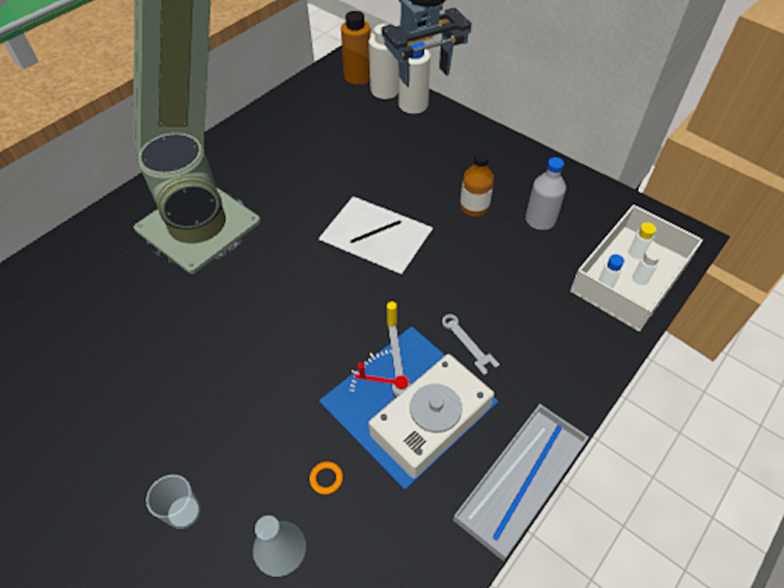

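The top view (784x588) shows the yellow handle at about (396,283), the red pivot disc at (444,238) and the red pin at (462,266). The clamp is turned slightly, with its cover toward +x. The scene view shows the same, with the wrench and orange ring clear of the lever's sweep.

Run:
```python
from h import *
from types import SimpleNamespace
C={}
for n in("top","scene"):
    d=np.load(n+"0.npz"); im=d["im"]; hsv=cv2.cvtColor(im,cv2.COLOR_RGB2HSV); F=float(d["F"])
    roi=np.zeros(im.shape[:2],np.uint8)
    if n=="top": roi[110:220,265:365]=255
    else: roi[210:360,220:365]=255
    H,S,V=cv2.split(hsv)
    Y=((H>22)&(H<35)&(S>140)&(V>90)&(roi>0)).astype(np.uint8)
    Rd=(((H<5)|(H>174))&(S>150)&(V>80)&(roi>0)).astype(np.uint8)
    B=((H>100)&(H<125)&(S>110)&(V>60)&(roi>0)).astype(np.uint8)
    for nm,m in(("Y",Y),("R",Rd)):
        k,l,st,ce=cv2.connectedComponentsWithStats(m)
        for i in range(1,k):
            if st[i,4]>3:print(n,nm,st[i],ce[i],plane(d,F,*ce[i],100 if nm=="Y" else 58).round(1))
    if n=="top":
        c=np.vstack([c for c in cv2.findContours(B,0,1)[0] if len(c)>8]); r=cv2.minAreaRect(c)
        P=np.array([plane(d,F,u,v,14) for u,v in cv2.boxPoints(r)]); print(P.round(1),np.linalg.norm(P-np.roll(P,1,0),axis=1))
        e=np.roll(P,-1,0)-P; print(np.degrees(np.arctan2(e[:,1],e[:,0])))
    x,y,w,h=cv2.boundingRect(Y|Rd); cr=im[y-8:y+h+8,x-8:x+w+8,::-1]
    C[n]=cv2.resize(cr,None,fx=7,fy=7,interpolation=cv2.INTER_CUBIC)[:580,:390]; print(n,"crop origin",x-8,y-8)
hh=max(c.shape[0] for c in C.values())
o=np.hstack([cv2.copyMakeBorder(c,0,hh-c.shape[0],0,10,0) for c in C.values()]);print(o.shape); cv2.imwrite("pics/crop.png",o)
```

```text
top Y [280 199   6   6  30] [282.76666667 201.26666667] [528.3  57.2 100. ]
top R [313 165  15  24  80] [318.5375 172.6625] [620.8 -44.3  58. ]
top R [330 187   2   3   4] [330.5 188. ] [576.6 -79.   58. ]
top R [330 192   2   3   4] [330.25 193.25] [561.3 -78.4  58. ]
[[ 550.7   92.2   14. ]
 [ 780.7   65.6   14. ]
 [ 750.5 -176.7   14. ]
 [ 521.9 -144.1   14. ]] [238.05204361 231.50405835 244.2406133  230.9006045 ]
[ -6.584474   -97.10037411 171.88097195  83.0513932 ]
top crop origin 272 157
scene Y [276 215   8  18 125] [279.312 223.472] [541.2  42.5 100. ]
scene R [254 259  38  19 168] [273.25       269.56547619] [601.8 -53.7  58. ]
scene crop origin 246 207
(553, 788, 3)
```

View pics/crop.png

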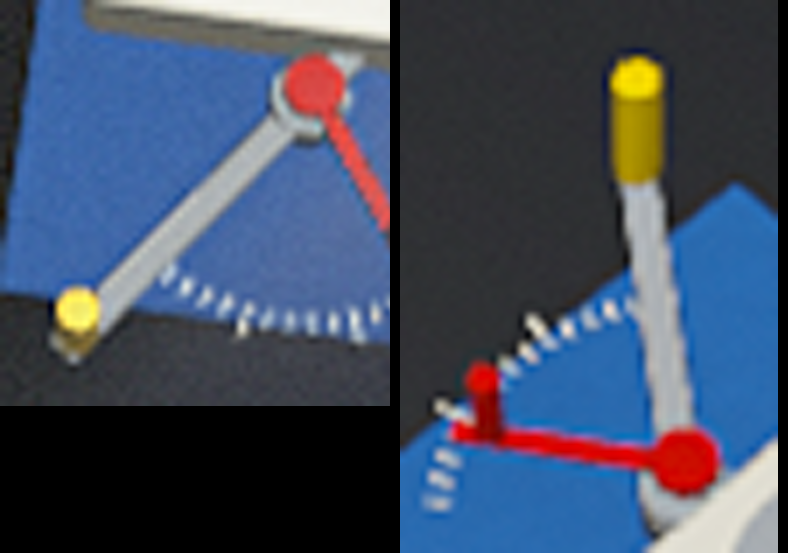

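The left crop shows the handle top at (78,308) and the pivot disc at (316,86). The right crop shows the handle top at (637,78), the pin top at (483,380) and the disc at (688,462). Next I triangulate these.

Run:
```python
from h import *
T=np.load("top0.npz");S=np.load("scene0.npz")
for nm,z,a,b in(("handle",100,(282.7,200.6),(279.4,217.7)),("disc",58,(316.7,168.8),(286.7,272.6)),("pin",95,None,(257.4,260.9))):
    for d,p in((T,a),(S,b)):
        if p: print(nm,plane(d,float(d["F"]),*p,z).round(1),plane(d,float(d["F"]),*p,z-10).round(1))
```

```text
handle [530.1  57.4 100. ] [531.7  57.4  90. ]
handle [529.5  56.8 100. ] [524.8  62.2  90. ]
disc [632.1 -38.9  58. ] [634.4 -39.7  48. ]
disc [633.4 -38.7  58. ] [630.  -34.5  48. ]
pin [569.8 -75.4  95. ] [565.6 -71.4  85. ]
```

Pivot (632.7,-38.8) and handle radius 140.7 agree with the given 140, and the pin radius 72.8 agrees with 72. The lever is at q≈0.03 and the pointer at ≈1.31. I'll close the gripper and go above the push side of the handle.

Request:
send_rows(motion=[{"tx":-0.0945,"ty":-0.0538,"gripper":1},{"tx":-0.0945,"ty":-0.0538,"gripper":1},{"tx":-0.0945,"ty":-0.0538,"gripper":1},{"tx":-0.0945,"ty":-0.0538,"gripper":1},{"tx":-0.0945,"ty":-0.0538,"gripper":1},{"tx":-0.0945,"ty":-0.0538,"gripper":1},{"tx":-0.0945,"ty":-0.0538,"gripper":1},{"tx":-0.0945,"ty":-0.0538,"gripper":1},{"tx":-0.0945,"ty":-0.0538,"gripper":1},{"tx":-0.0945,"ty":-0.0538,"gripper":1},{"rz":0.31,"gripper":1},{"rz":0.31,"gripper":1}])

```text
invalid input at $.motion[0]: expected keys tx, ty, tz, rx, ry, rz, gripper
```

Request:
send_rows(motion=[{"gripper":1},{"gripper":1},{"gripper":1}])

```text
invalid input at $.motion[0]: expected keys tx, ty, tz, rx, ry, rz, gripper
```

Run:
```python
from h import *
print({k:np.round(v,2) for k,v in env.state().items()})
f=env.grab_frame("wrist"); cv2.imwrite("pics/w1.png",f["frame"][:,:,::-1])
print(f["T_tool_cam"],f["vertical_fov"],f["cx"],f["cy"])
```

```text
{'time_s': np.float64(0.1), 'qpos': array([64.69, 18.35, 89.7 , -0.  , 72.04, -1.15]), 'qvel': array([-0.08, -0.03, -0.21, -0.06,  0.01, -0.02]), 'effort': array([ 0.000e+00, -4.133e+01, -2.325e+01,  7.000e-02,  4.000e-02,
       -0.000e+00]), 'ee_pos': array([235.23, 524.21, 213.23]), 'ee_rot': array([-179.91,   -0.  ,  155.84]), 'force': array([ 0.07, -0.34, -0.17]), 'torque': array([-0.02, -0.02,  0.04]), 'gripper_force': np.float64(0.0), 'gripper_width': np.float64(91.25)}
[[ 2.95897928e-04 -9.63663168e-01 -2.67120217e-01  7.46448011e+01]
 [ 9.99999942e-01  2.39760537e-04  2.42772761e-04 -8.91827686e-01]
 [-1.69906281e-04 -2.67120273e-01  9.63663183e-01 -1.71344374e+02]
 [ 0.00000000e+00  0.00000000e+00  0.00000000e+00  1.00000000e+00]] 65.70646984690485 275.7835205824557 210.03373359561954
```

View pics/w1.png

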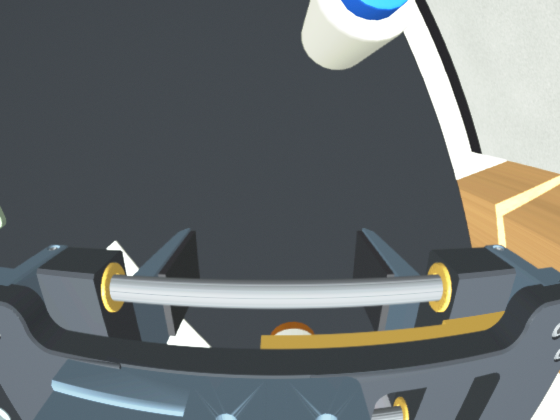

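The moves were refused because every row needs all seven keys. The picture is therefore from the start pose: open fingers at about (170,270) and (395,270), with bottles behind. Resending.

Request:
send_rows(motion=[{"tx":-0.0945,"ty":-0.0538,"tz":0,"rx":0,"ry":0,"rz":0,"gripper":1},{"tx":-0.0945,"ty":-0.0538,"tz":0,"rx":0,"ry":0,"rz":0,"gripper":1},{"tx":-0.0945,"ty":-0.0538,"tz":0,"rx":0,"ry":0,"rz":0,"gripper":1},{"tx":-0.0945,"ty":-0.0538,"tz":0,"rx":0,"ry":0,"rz":0,"gripper":1},{"tx":-0.0945,"ty":-0.0538,"tz":0,"rx":0,"ry":0,"rz":0,"gripper":1},{"tx":-0.0945,"ty":-0.0538,"tz":0,"rx":0,"ry":0,"rz":0,"gripper":1},{"tx":-0.0945,"ty":-0.0538,"tz":0,"rx":0,"ry":0,"rz":0,"gripper":1},{"tx":-0.0945,"ty":-0.0538,"tz":0,"rx":0,"ry":0,"rz":0,"gripper":1},{"tx":-0.0945,"ty":-0.0538,"tz":0,"rx":0,"ry":0,"rz":0,"gripper":1},{"tx":-0.0945,"ty":-0.0538,"tz":0,"rx":0,"ry":0,"rz":0,"gripper":1},{"tx":0,"ty":0,"tz":0,"rx":0,"ry":0,"rz":0.31,"gripper":1},{"tx":0,"ty":0,"tz":0,"rx":0,"ry":0,"rz":0.31,"gripper":1}])

```text
time_s: 1.65
ee_pos: [556.5, 84.8, 213.3]
ee_rot: [-180.0, -0.1, 136.8]
force: [0.5, -0.1, -0.1]
gripper_width: 0.5
gripper_force: 0.0
```

Request:
send_rows(motion=[{"tx":0,"ty":0,"tz":0,"rx":0,"ry":0,"rz":0,"gripper":1},{"tx":0,"ty":0,"tz":0,"rx":0,"ry":0,"rz":0,"gripper":1},{"tx":0,"ty":0,"tz":0,"rx":0,"ry":0,"rz":0,"gripper":1}])

```text
time_s: 2.02
ee_pos: [556.3, 86.0, 214.0]
ee_rot: [180.0, -0.0, 137.3]
force: [-0.4, 0.3, 0.0]
gripper_width: 0.2
gripper_force: 0.0
```

Request:
send_rows(motion=[{"tx":0,"ty":0,"tz":0.077,"rx":0,"ry":0,"rz":0,"gripper":1},{"tx":0,"ty":0,"tz":0.077,"rx":0,"ry":0,"rz":0,"gripper":1},{"tx":0,"ty":0,"tz":0.077,"rx":0,"ry":0,"rz":0,"gripper":1},{"tx":0,"ty":0,"tz":0.077,"rx":0,"ry":0,"rz":0,"gripper":1},{"tx":0,"ty":0,"tz":0,"rx":0,"ry":0,"rz":0,"gripper":1},{"tx":0,"ty":-0.01,"tz":0,"rx":0,"ry":0,"rz":0,"gripper":1},{"tx":0,"ty":-0.01,"tz":0,"rx":0,"ry":0,"rz":0,"gripper":1},{"tx":0,"ty":0,"tz":0,"rx":0,"ry":0,"rz":0,"gripper":1}])

```text
time_s: 3.02
ee_pos: [550.0, 78.1, 61.3]
ee_rot: [179.9, 0.1, 137.2]
force: [-0.4, 0.8, -0.8]
gripper_width: 0.2
gripper_force: 0.0
```

Request:
send_rows(motion=[{"tx":0,"ty":-0.006,"tz":0,"rx":0,"ry":0,"rz":0,"gripper":1},{"tx":0,"ty":-0.006,"tz":0,"rx":0,"ry":0,"rz":0,"gripper":1},{"tx":0,"ty":-0.006,"tz":0,"rx":0,"ry":0,"rz":0,"gripper":1},{"tx":0,"ty":-0.006,"tz":0,"rx":0,"ry":0,"rz":0,"gripper":1}])

```text
time_s: 3.52
ee_pos: [541.7, 70.0, 60.1]
ee_rot: [179.9, -0.0, 137.2]
force: [0.6, 2.8, 1.0]
gripper_width: 0.3
gripper_force: 1.3
```

Request:
send_rows(motion=[{"tx":0.0016,"ty":-0.01,"tz":0,"rx":0,"ry":0,"rz":-0.13,"gripper":1},{"tx":0.0016,"ty":-0.01,"tz":0,"rx":0,"ry":0,"rz":-0.068,"gripper":1},{"tx":0.0016,"ty":-0.01,"tz":0,"rx":0,"ry":0,"rz":-0.068,"gripper":1},{"tx":0.0016,"ty":-0.01,"tz":0,"rx":0,"ry":0,"rz":-0.068,"gripper":1},{"tx":0.0016,"ty":-0.01,"tz":0,"rx":0,"ry":0,"rz":-0.068,"gripper":1},{"tx":0.0016,"ty":-0.01,"tz":0,"rx":0,"ry":0,"rz":-0.068,"gripper":1},{"tx":0.0016,"ty":-0.01,"tz":0,"rx":0,"ry":0,"rz":-0.068,"gripper":1},{"tx":0.0016,"ty":-0.01,"tz":0,"rx":0,"ry":0,"rz":-0.068,"gripper":1},{"tx":0,"ty":0,"tz":0,"rx":0,"ry":0,"rz":0,"gripper":1}])

```text
time_s: 4.65
ee_pos: [514.0, 39.9, 60.1]
ee_rot: [180.0, 0.0, 155.4]
force: [0.1, 0.9, 1.1]
gripper_width: 0.2
gripper_force: 0.4
```

```bash
cat > p.py <<'E'
from h import *
P=np.array([632.7,-38.8])
def rep():
    F=[];
    s=env.state(); p=s["ee_pos"][:2]-P; psi=np.radians(s["ee_rot"][2]); x=np.array([np.cos(psi),np.sin(psi)]); y=np.array([np.sin(psi),-np.cos(psi)])
    h=p-22.5*y; th=np.degrees(np.arctan2(h[1],h[0]))%360
    print("F along y",(s["force"][:2]@y).round(2),"Fx",(s["force"][:2]@x).round(2),"r",np.linalg.norm(h).round(1),"theta",th.round(2),"q",np.radians(th-135.3).round(3),"yaw",s["ee_rot"][2].round(2),"z",s["ee_pos"][2].round(1),"gf",s["gripper_force"])
rep()
E
python3 p.py
```

```text
F along y 0.88 Fx 0.33 r 140.7 theta 155.56 q 0.354 yaw 155.38 z 60.1 gf 0.3511402476578951
```

Request:
send_rows(motion=[{"tx":0.0006,"ty":-0.004,"tz":0,"rx":0,"ry":0,"rz":-0.027,"gripper":1},{"tx":0.0006,"ty":-0.004,"tz":0,"rx":0,"ry":0,"rz":-0.027,"gripper":1},{"tx":0.0006,"ty":-0.004,"tz":0,"rx":0,"ry":0,"rz":-0.027,"gripper":1},{"tx":0.0006,"ty":-0.004,"tz":0,"rx":0,"ry":0,"rz":-0.027,"gripper":1},{"tx":0.0006,"ty":-0.004,"tz":0,"rx":0,"ry":0,"rz":-0.027,"gripper":1}])

```text
time_s: 5.28
ee_pos: [508.7, 31.4, 60.0]
ee_rot: [180.0, 0.0, 159.5]
force: [2.3, 1.5, 0.8]
gripper_width: 0.4
gripper_force: 1.2
```

Request:
send_rows(motion=[{"tx":0.0004,"ty":-0.0025,"tz":0,"rx":0,"ry":0,"rz":-0.017,"gripper":1},{"tx":0.0004,"ty":-0.0025,"tz":0,"rx":0,"ry":0,"rz":-0.017,"gripper":1},{"tx":0.0004,"ty":-0.0025,"tz":0,"rx":0,"ry":0,"rz":-0.017,"gripper":1},{"tx":0.0004,"ty":-0.0025,"tz":0,"rx":0,"ry":0,"rz":-0.017,"gripper":1}])

```text
time_s: 5.78
ee_pos: [506.2, 27.0, 60.0]
ee_rot: [180.0, 0.0, 161.5]
force: [2.0, 2.7, 1.1]
gripper_width: 0.8
gripper_force: 1.2
```

```bash
python3 p.py
```

```text
F along y 3.19 Fx -1.03 r 140.8 theta 161.59 q 0.459 yaw 161.54 z 60.0 gf 1.2253175675868988
```

Request:
send_rows(motion=[{"tx":0.0004,"ty":-0.0025,"tz":0,"rx":0,"ry":0,"rz":-0.017,"gripper":1},{"tx":0.0004,"ty":-0.0025,"tz":0,"rx":0,"ry":0,"rz":-0.017,"gripper":1},{"tx":0.0004,"ty":-0.0025,"tz":0,"rx":0,"ry":0,"rz":-0.017,"gripper":1},{"tx":0.0004,"ty":-0.0025,"tz":0,"rx":0,"ry":0,"rz":-0.017,"gripper":1}])

```text
time_s: 6.28
ee_pos: [503.8, 22.5, 59.9]
ee_rot: [180.0, -0.0, 163.6]
force: [3.3, 1.6, 0.7]
gripper_width: 0.2
gripper_force: 1.2
```

```bash
python3 p.py
```

```text
F along y 2.45 Fx -2.74 r 141.0 theta 163.64 q 0.495 yaw 163.57 z 59.9 gf 1.222032979130745
```

Request:
send_rows(motion=[{"tx":0.0004,"ty":-0.0025,"tz":0,"rx":0,"ry":0,"rz":-0.017,"gripper":1},{"tx":0.0004,"ty":-0.0025,"tz":0,"rx":0,"ry":0,"rz":-0.017,"gripper":1},{"tx":0.0004,"ty":-0.0025,"tz":0,"rx":0,"ry":0,"rz":-0.017,"gripper":1},{"tx":0.0004,"ty":-0.0025,"tz":0,"rx":0,"ry":0,"rz":-0.017,"gripper":1}])

```text
time_s: 6.78
ee_pos: [501.7, 17.9, 59.9]
ee_rot: [180.0, -0.0, 165.6]
force: [0.8, 1.9, 1.2]
gripper_width: 0.6
gripper_force: 1.2
```

Request:
send_rows(motion=[{"tx":0.0004,"ty":-0.0025,"tz":0,"rx":0,"ry":0,"rz":-0.017,"gripper":1},{"tx":0.0004,"ty":-0.0025,"tz":0,"rx":0,"ry":0,"rz":-0.017,"gripper":1},{"tx":0.0004,"ty":-0.0025,"tz":0,"rx":0,"ry":0,"rz":-0.017,"gripper":1},{"tx":0.0004,"ty":-0.0025,"tz":0,"rx":0,"ry":0,"rz":-0.017,"gripper":1}])

```text
time_s: 7.28
ee_pos: [499.7, 13.2, 59.9]
ee_rot: [180.0, -0.0, 167.7]
force: [2.5, 1.2, 0.8]
gripper_width: 0.5
gripper_force: 1.2
```

Request:
send_rows(motion=[{"tx":0.0004,"ty":-0.0025,"tz":0,"rx":0,"ry":0,"rz":-0.017,"gripper":1},{"tx":0.0004,"ty":-0.0025,"tz":0,"rx":0,"ry":0,"rz":-0.017,"gripper":1},{"tx":0.0004,"ty":-0.0025,"tz":0,"rx":0,"ry":0,"rz":-0.017,"gripper":1},{"tx":0.0004,"ty":-0.0025,"tz":0,"rx":0,"ry":0,"rz":-0.017,"gripper":1}])

```text
time_s: 7.78
ee_pos: [498.0, 8.5, 59.9]
ee_rot: [180.0, -0.0, 169.7]
force: [1.7, 2.3, 0.7]
gripper_width: 0.0
gripper_force: 1.2
```

Request:
send_rows(motion=[{"tx":0.0004,"ty":-0.0025,"tz":0,"rx":0,"ry":0,"rz":-0.017,"gripper":1},{"tx":0.0004,"ty":-0.0025,"tz":0,"rx":0,"ry":0,"rz":-0.017,"gripper":1},{"tx":0.0004,"ty":-0.0025,"tz":0,"rx":0,"ry":0,"rz":-0.017,"gripper":1},{"tx":0.0004,"ty":-0.0025,"tz":0,"rx":0,"ry":0,"rz":-0.017,"gripper":1}])

```text
time_s: 8.28
ee_pos: [496.3, 3.7, 59.9]
ee_rot: [180.0, -0.0, 171.7]
force: [2.6, 2.6, 0.9]
gripper_width: 0.4
gripper_force: 1.2
```

```bash
python3 p.py
```

```text
F along y 2.98 Fx -2.23 r 141.1 theta 171.74 q 0.636 yaw 171.73 z 59.9 gf 1.2067543342709541
```

Request:
send_rows(motion=[{"tx":0.0004,"ty":-0.0025,"tz":0,"rx":0,"ry":0,"rz":-0.017,"gripper":1},{"tx":0.0004,"ty":-0.0025,"tz":0,"rx":0,"ry":0,"rz":-0.017,"gripper":1},{"tx":0.0004,"ty":-0.0025,"tz":0,"rx":0,"ry":0,"rz":-0.017,"gripper":1},{"tx":0.0004,"ty":-0.0025,"tz":0,"rx":0,"ry":0,"rz":-0.017,"gripper":1}])

```text
time_s: 8.78
ee_pos: [494.9, -1.2, 59.9]
ee_rot: [180.0, -0.0, 173.8]
force: [1.8, 1.8, 0.9]
gripper_width: 0.4
gripper_force: 1.2
```

Request:
send_rows(motion=[{"tx":0.0004,"ty":-0.0025,"tz":0,"rx":0,"ry":0,"rz":-0.017,"gripper":1},{"tx":0.0004,"ty":-0.0025,"tz":0,"rx":0,"ry":0,"rz":-0.017,"gripper":1},{"tx":0.0004,"ty":-0.0025,"tz":0,"rx":0,"ry":0,"rz":-0.017,"gripper":1},{"tx":0.0004,"ty":-0.0025,"tz":0,"rx":0,"ry":0,"rz":-0.017,"gripper":1}])

```text
time_s: 9.28
ee_pos: [493.6, -6.1, 59.9]
ee_rot: [180.0, 0.0, 175.8]
force: [1.1, 2.8, -0.1]
gripper_width: 0.6
gripper_force: 1.2
```

Request:
send_rows(motion=[{"tx":0.0004,"ty":-0.0025,"tz":0,"rx":0,"ry":0,"rz":-0.017,"gripper":1},{"tx":0.0004,"ty":-0.0025,"tz":0,"rx":0,"ry":0,"rz":-0.017,"gripper":1},{"tx":0.0004,"ty":-0.0025,"tz":0,"rx":0,"ry":0,"rz":-0.017,"gripper":1},{"tx":0.0004,"ty":-0.0025,"tz":0,"rx":0,"ry":0,"rz":-0.017,"gripper":1}])

```text
time_s: 9.78
ee_pos: [492.5, -11.0, 59.9]
ee_rot: [180.0, -0.0, 177.9]
force: [2.3, 2.6, 1.2]
gripper_width: 0.4
gripper_force: 1.2
```

Request:
send_rows(motion=[{"tx":0.0004,"ty":-0.0025,"tz":0,"rx":0,"ry":0,"rz":-0.017,"gripper":1},{"tx":0.0004,"ty":-0.0025,"tz":0,"rx":0,"ry":0,"rz":-0.017,"gripper":1},{"tx":0.0004,"ty":-0.0025,"tz":0,"rx":0,"ry":0,"rz":-0.017,"gripper":1},{"tx":0.0004,"ty":-0.0025,"tz":0,"rx":0,"ry":0,"rz":-0.017,"gripper":1}])

```text
time_s: 10.28
ee_pos: [491.6, -16.0, 59.9]
ee_rot: [180.0, -0.0, 179.9]
force: [1.8, 2.5, 0.2]
gripper_width: 0.4
gripper_force: 1.2
```

```bash
python3 p.py
```

```text
F along y 2.47 Fx -1.78 r 141.1 theta 179.87 q 0.778 yaw 179.9 z 59.9 gf 1.1975955963134766
```

Request:
send_rows(motion=[{"tx":0.0004,"ty":-0.0025,"tz":0,"rx":0,"ry":0,"rz":-0.017,"gripper":1},{"tx":0.0004,"ty":-0.0025,"tz":0,"rx":0,"ry":0,"rz":-0.017,"gripper":1},{"tx":0.0004,"ty":-0.0025,"tz":0,"rx":0,"ry":0,"rz":-0.017,"gripper":1},{"tx":0.0004,"ty":-0.0025,"tz":0,"rx":0,"ry":0,"rz":-0.017,"gripper":1}])

```text
time_s: 10.78
ee_pos: [490.8, -21.0, 59.9]
ee_rot: [180.0, -0.0, -178.1]
force: [2.3, 2.4, 0.2]
gripper_width: 0.3
gripper_force: 1.2
```

Request:
send_rows(motion=[{"tx":0.0004,"ty":-0.0025,"tz":0,"rx":0,"ry":0,"rz":-0.017,"gripper":1},{"tx":0.0004,"ty":-0.0025,"tz":0,"rx":0,"ry":0,"rz":-0.017,"gripper":1},{"tx":0.0004,"ty":-0.0025,"tz":0,"rx":0,"ry":0,"rz":-0.017,"gripper":1},{"tx":0.0004,"ty":-0.0025,"tz":0,"rx":0,"ry":0,"rz":-0.017,"gripper":1}])

```text
time_s: 11.28
ee_pos: [490.3, -25.9, 59.9]
ee_rot: [180.0, -0.0, -176.0]
force: [1.1, 4.5, 0.9]
gripper_width: 0.5
gripper_force: 1.7
```

Firming has begun (4.5 N). I go to smaller steps.

Request:
send_rows(motion=[{"tx":0.0003,"ty":-0.002,"tz":0,"rx":0,"ry":0,"rz":-0.014,"gripper":1},{"tx":0.0003,"ty":-0.002,"tz":0,"rx":0,"ry":0,"rz":-0.014,"gripper":1},{"tx":0,"ty":0,"tz":0,"rx":0,"ry":0,"rz":0,"gripper":1}])

```text
time_s: 11.65
ee_pos: [490.1, -27.8, 59.9]
ee_rot: [180.0, 0.0, -175.2]
force: [2.4, 4.1, 0.0]
gripper_width: 0.5
gripper_force: 2.2
```

```bash
python3 p.py
```

```text
F along y 3.85 Fx -2.7 r 141.1 theta 184.65 q 0.861 yaw -175.22 z 59.9 gf 2.1562959998846054
```

Request:
send_rows(motion=[{"tx":0.0003,"ty":-0.002,"tz":0,"rx":0,"ry":0,"rz":-0.014,"gripper":1},{"tx":0.0003,"ty":-0.002,"tz":0,"rx":0,"ry":0,"rz":-0.014,"gripper":1},{"tx":0,"ty":0,"tz":0,"rx":0,"ry":0,"rz":0,"gripper":1}])

```text
time_s: 12.02
ee_pos: [490.0, -29.6, 60.0]
ee_rot: [180.0, 0.0, -174.4]
force: [1.2, 4.5, 1.0]
gripper_width: 0.4
gripper_force: 2.7
```

```bash
python3 p.py
```

```text
F along y 4.4 Fx -1.6 r 141.1 theta 185.37 q 0.874 yaw -174.39 z 60.0 gf 2.650879919528961
```

Request:
send_rows(motion=[{"tx":0.0003,"ty":-0.002,"tz":0,"rx":0,"ry":0,"rz":-0.014,"gripper":1},{"tx":0.0003,"ty":-0.002,"tz":0,"rx":0,"ry":0,"rz":-0.014,"gripper":1},{"tx":0,"ty":0,"tz":0,"rx":0,"ry":0,"rz":0,"gripper":1}])

```text
time_s: 12.4
ee_pos: [489.9, -31.3, 59.9]
ee_rot: [179.9, 0.0, -173.6]
force: [2.0, 7.3, 1.1]
gripper_width: 0.5
gripper_force: 3.3
```

```bash
python3 p.py
```

```text
F along y 7.01 Fx -2.76 r 141.1 theta 186.05 q 0.886 yaw -173.57 z 59.9 gf 3.286959081888199
```

Request:
send_rows(motion=[{"tx":0.0003,"ty":-0.002,"tz":0,"rx":0,"ry":0,"rz":-0.014,"gripper":1},{"tx":0.0001,"ty":-0.001,"tz":0,"rx":0,"ry":0,"rz":-0.007,"gripper":1},{"tx":0,"ty":0,"tz":0,"rx":0,"ry":0,"rz":0,"gripper":1},{"tx":0,"ty":0,"tz":0,"rx":0,"ry":0,"rz":0,"gripper":1}])

```text
time_s: 12.9
ee_pos: [489.8, -32.5, 59.9]
ee_rot: [179.9, -0.0, -172.9]
force: [2.4, 7.8, 0.7]
gripper_width: 0.6
gripper_force: 3.9
```

```bash
python3 p.py
```

```text
F along y 7.45 Fx -3.33 r 141.0 theta 186.53 q 0.894 yaw -172.94 z 59.9 gf 3.856092095375061
```

About 7.7 N at the handle, which is firm. I back off, lift and go over to the far side of the pointer pin.

Request:
send_rows(motion=[{"tx":0,"ty":0.004,"tz":0,"rx":0,"ry":0,"rz":0,"gripper":1},{"tx":0,"ty":0.006,"tz":0,"rx":0,"ry":0,"rz":0,"gripper":1},{"tx":0,"ty":0.01,"tz":0,"rx":0,"ry":0,"rz":0,"gripper":1},{"tx":0,"ty":0.02,"tz":0,"rx":0,"ry":0,"rz":0,"gripper":1},{"tx":0,"ty":0,"tz":-0.07,"rx":0,"ry":0,"rz":0,"gripper":1},{"tx":0,"ty":0,"tz":-0.07,"rx":0,"ry":0,"rz":0,"gripper":1},{"tx":0,"ty":0,"tz":-0.06,"rx":0,"ry":0,"rz":0,"gripper":1},{"tx":0,"ty":0,"tz":0,"rx":0,"ry":0,"rz":-0.258,"gripper":1},{"tx":0,"ty":0,"tz":0,"rx":0,"ry":0,"rz":-0.258,"gripper":1},{"tx":0,"ty":0,"tz":0,"rx":0,"ry":0,"rz":-0.258,"gripper":1}])

```text
time_s: 14.15
ee_pos: [486.9, -13.4, 159.9]
ee_rot: [180.0, -0.0, -149.4]
force: [-0.8, 0.0, 0.8]
gripper_width: 0.2
gripper_force: 0.0
```

Request:
send_rows(motion=[{"tx":-0.0265,"ty":-0.0884,"tz":0,"rx":0,"ry":0,"rz":0,"gripper":1},{"tx":-0.0265,"ty":-0.0884,"tz":0,"rx":0,"ry":0,"rz":0,"gripper":1},{"tx":-0.0265,"ty":-0.0884,"tz":0,"rx":0,"ry":0,"rz":0,"gripper":1},{"tx":0,"ty":0,"tz":0,"rx":0,"ry":0,"rz":0,"gripper":1},{"tx":0,"ty":0,"tz":0,"rx":0,"ry":0,"rz":0,"gripper":1}])

```text
time_s: 14.78
ee_pos: [587.7, -107.4, 159.4]
ee_rot: [179.9, -0.1, -149.7]
force: [-0.8, 0.3, -0.5]
gripper_width: 0.5
gripper_force: 0.0
```

Run:
```python
from h import *
for n in("top","scene"):
    f,im,F=cam(n); np.savez(f"{n}1.npz",im=im,F=F,**{k:f[k] for k in("cx","cy","rvec","tvec")})
    x,y=(262,150) if n=="top" else (225,200)
    c=cv2.resize(im[y:y+80,x:x+78,::-1],None,fx=5,fy=5,interpolation=cv2.INTER_CUBIC); o=c if n=="top" else np.hstack([o,c])
cv2.imwrite("pics/crop1.png",o)
```

```text
(no output)
```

View pics/crop1.png

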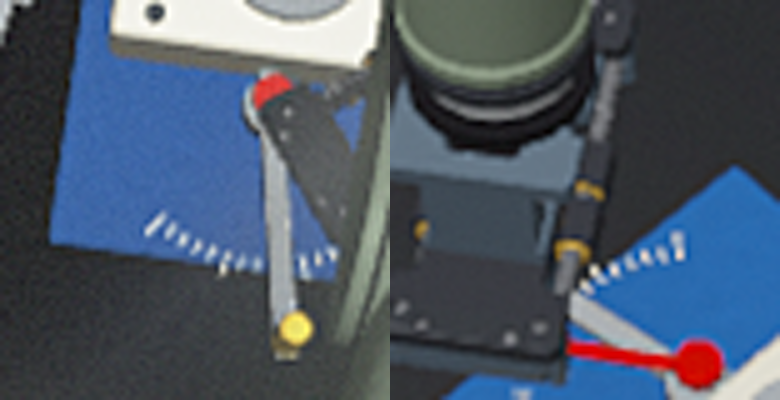

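The left crop shows the handle top at (297,328); the right crop shows the pointer undisturbed, with the gripper in front of the pin. Next I compute the lever's angle.

Run:
```python
from h import *
d=np.load("top1.npz"); h=plane(d,float(d["F"]),321.0,215.2,100)[:2]; r=h-[632.7,-38.8]
im=d["im"];H,S,V=cv2.split(cv2.cvtColor(im,cv2.COLOR_RGB2HSV)); m=((H>22)&(H<35)&(S>140)&(V>150)); m[:195]=0;m[:,:300]=0;m[:,340:]=0
v,u=np.nonzero(m); print(len(u),u.mean(),v.mean())
for z in [(321.0,215.2),(u.mean(),v.mean())]:
    r=plane(d,float(d["F"]),*z,100)[:2]-[632.7,-38.8]; print(np.linalg.norm(r),np.degrees(np.arctan2(r[1],r[0]))%360)
```

```text
21 320.6190476190476 215.1904761904762
141.1456698505954 183.97951114524074
141.07384688580544 183.55552002213827
```

Request:
send_rows(motion=[{"tx":0,"ty":0,"tz":0.061,"rx":0,"ry":0,"rz":0,"gripper":1},{"tx":0,"ty":0,"tz":0.061,"rx":0,"ry":0,"rz":0,"gripper":1},{"tx":0,"ty":0,"tz":0.061,"rx":0,"ry":0,"rz":0,"gripper":1},{"tx":0,"ty":0.015,"tz":0,"rx":0,"ry":0,"rz":0,"gripper":1},{"tx":0,"ty":0.015,"tz":0,"rx":0,"ry":0,"rz":0,"gripper":1},{"tx":0,"ty":0.004,"tz":0,"rx":0,"ry":0,"rz":0,"gripper":1},{"tx":0,"ty":0,"tz":0,"rx":0,"ry":0,"rz":0,"gripper":1}])

```text
time_s: 15.75
ee_pos: [580.6, -93.2, 69.7]
ee_rot: [-179.9, 0.1, -149.7]
force: [-0.6, 0.1, 0.5]
gripper_width: 0.3
gripper_force: 0.0
```

Request:
send_rows(motion=[{"tx":0.0022,"ty":0.008,"tz":0,"rx":0,"ry":0,"rz":0.106,"gripper":1},{"tx":0.0022,"ty":0.008,"tz":0,"rx":0,"ry":0,"rz":0.106,"gripper":1},{"tx":0.0022,"ty":0.008,"tz":0,"rx":0,"ry":0,"rz":0.106,"gripper":1},{"tx":0.0022,"ty":0.008,"tz":0,"rx":0,"ry":0,"rz":0.106,"gripper":1},{"tx":0.0022,"ty":0.008,"tz":0,"rx":0,"ry":0,"rz":0.106,"gripper":1},{"tx":0.0022,"ty":0.008,"tz":0,"rx":0,"ry":0,"rz":0.106,"gripper":1},{"tx":0,"ty":0,"tz":0,"rx":0,"ry":0,"rz":0,"gripper":1}])

```text
time_s: 16.62
ee_pos: [565.5, -74.0, 69.1]
ee_rot: [-180.0, 0.1, -168.7]
force: [0.5, 0.0, -0.3]
gripper_width: 0.5
gripper_force: 0.1
```

```bash
cat > q.py <<'E'
from h import *
s=env.state(); p=s["ee_pos"][:2]-np.array([632.7,-38.8]); psi=np.radians(s["ee_rot"][2]); y=np.array([np.sin(psi),-np.cos(psi)])
h=p+19.5*y; print("F",(s["force"][:2]@y).round(2),"r",np.linalg.norm(h).round(1),"theta",np.degrees(np.arctan2(h[1],h[0]))%360,"yaw",np.degrees(psi)%360,"gf",s["gripper_force"],s["ee_pos"])
E
python3 q.py
```

```text
F -0.09 r 72.8 theta 192.7344448802892 yaw 191.27597402760466 gf 0.13220495078712702 [565.46515832 -73.97978106  69.05852373]
```

Request:
send_rows(motion=[{"tx":0.002,"ty":0.0072,"tz":0,"rx":0,"ry":0,"rz":0.09,"gripper":1},{"tx":0.002,"ty":0.0072,"tz":0,"rx":0,"ry":0,"rz":0.08,"gripper":1},{"tx":0.0016,"ty":0.006,"tz":0,"rx":0,"ry":0,"rz":0.07,"gripper":1},{"tx":0,"ty":0,"tz":0,"rx":0,"ry":0,"rz":0,"gripper":1},{"tx":0,"ty":0,"tz":0,"rx":0,"ry":0,"rz":0,"gripper":1}])

```text
time_s: 17.25
ee_pos: [560.8, -64.4, 68.6]
ee_rot: [-180.0, 0.0, -175.9]
force: [-0.5, -0.5, 0.6]
gripper_width: 0.4
gripper_force: 0.3
```

```bash
python3 q.py
```

```text
F -0.45 r 73.6 theta 184.76446077468316 yaw 184.07854567472123 gf 0.30987147241830826 [560.77268613 -64.36119056  68.58047379]
```

Request:
send_rows(motion=[{"tx":0.0005,"ty":0.0022,"tz":0,"rx":0,"ry":0,"rz":0,"gripper":1},{"tx":0,"ty":0,"tz":0,"rx":0,"ry":0,"rz":0,"gripper":1},{"tx":0,"ty":-0.01,"tz":0,"rx":0,"ry":0,"rz":0,"gripper":1},{"tx":0,"ty":-0.03,"tz":0,"rx":0,"ry":0,"rz":0,"gripper":1},{"tx":0,"ty":-0.01,"tz":-0.1,"rx":0,"ry":0,"rz":0,"gripper":1},{"tx":0,"ty":0,"tz":-0.12,"rx":0,"ry":0,"rz":0,"gripper":1},{"tx":0,"ty":0,"tz":-0.1,"rx":0,"ry":0,"rz":0,"gripper":1},{"tx":0,"ty":-0.12,"tz":0,"rx":0,"ry":0,"rz":0,"gripper":1},{"tx":0,"ty":-0.12,"tz":0,"rx":0,"ry":0,"rz":0,"gripper":1},{"tx":0,"ty":-0.12,"tz":0,"rx":0,"ry":0,"rz":0,"gripper":1},{"tx":0,"ty":-0.12,"tz":0,"rx":0,"ry":0,"rz":0,"gripper":1},{"tx":0,"ty":0,"tz":0,"rx":0,"ry":0,"rz":0,"gripper":1}])

```text
time_s: 18.75
ee_pos: [577.8, -332.4, 227.1]
ee_rot: [-180.0, -0.1, -176.3]
force: [-0.9, 0.7, -0.3]
gripper_width: 0.5
gripper_force: 0.0
```

Run:
```python
from h import *
for n in("top","scene"):
    f,im,F=cam(n); np.savez(f"{n}2.npz",im=im,F=F,**{k:f[k] for k in("cx","cy","rvec","tvec")})
    x,y=(292,155) if n=="top" else (230,210)
    c=cv2.resize(im[y:y+70,x:x+65,::-1],None,fx=6,fy=6,interpolation=cv2.INTER_CUBIC); o=c if n=="top" else np.hstack([o,c])
cv2.imwrite("pics/crop2.png",o)
```

```text
(no output)
```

View pics/crop2.png

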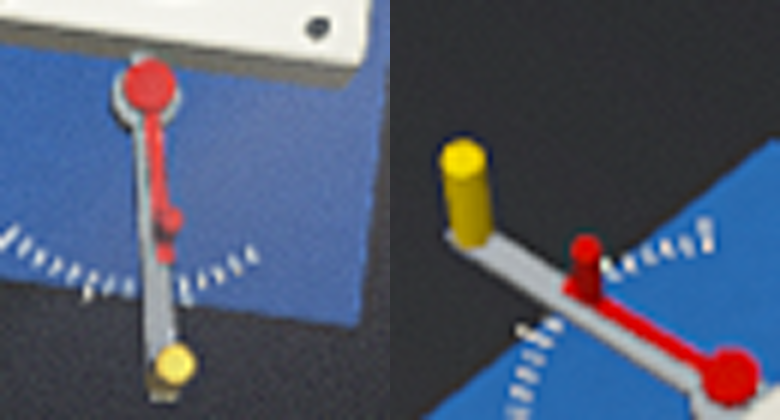

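Left crop: disc (150,86), pin top (172,219), handle top (177,365). Right crop: disc (731,377), pin top (586,247), handle top (463,160). The pointer looks slightly past or over the lever, so I compute both angles.

Run:
```python
from h import *
from scipy.optimize import least_squares
px={"top":dict(o=(292,155),off=0,disc=(150,86),pin=(172,219),han=(177,365)),"scene":dict(o=(230,210),off=390,disc=(731,377),pin=(586,247),han=(463,160))}
Z=dict(disc=58,pin=95,han=100)
for n,a in px.items():
    d=np.load(n+"2.npz"); F=float(d["F"]); W={}
    for k,z in Z.items():
        u=(a[k][0]-a["off"]+.5)/6-.5+a["o"][0]; v=(a[k][1]+.5)/6-.5+a["o"][1]; W[k]=plane(d,F,u,v,z)[:2]
    P=np.array([632.7,-38.8])
    for k in("pin","han"):
        r=W[k]-P; print(n,k,W[k].round(1),np.linalg.norm(r).round(1),(np.degrees(np.arctan2(r[1],r[0]))%360).round(2))
    print(W["disc"].round(1))
```

```text
top pin [560.1 -46.4] 73.0 185.98
top han [491.3 -48.8] 141.8 184.06
[631.7 -38.6]
scene pin [559.7 -45.8] 73.3 185.49
scene han [493.3 -49. ] 139.8 184.19
[632.5 -38.7]
```

The pointer reads about 1.6° (0.028 rad) beyond the lever at coarse resolution. I take a closer look with the wrist camera.

Request:
send_rows(motion=[{"tx":-0.0404,"ty":0.116,"tz":0,"rx":0,"ry":0,"rz":0,"gripper":1},{"tx":-0.0404,"ty":0.116,"tz":0,"rx":0,"ry":0,"rz":0,"gripper":1},{"tx":-0.0404,"ty":0.116,"tz":0,"rx":0,"ry":0,"rz":0,"gripper":1},{"tx":-0.0404,"ty":0.116,"tz":0,"rx":0,"ry":0,"rz":0,"gripper":1},{"tx":-0.0404,"ty":0.116,"tz":0,"rx":0,"ry":0,"rz":0,"gripper":1},{"tx":0,"ty":0,"tz":0,"rx":0,"ry":0,"rz":0,"gripper":1},{"tx":0,"ty":0,"tz":0,"rx":0,"ry":0,"rz":0,"gripper":1},{"tx":0,"ty":0,"tz":0,"rx":0,"ry":0,"rz":0,"gripper":1}])

```text
time_s: 19.85
ee_pos: [658.7, -31.9, 228.7]
ee_rot: [-180.0, -0.0, -176.0]
force: [0.0, 0.4, -0.5]
gripper_width: 0.6
gripper_force: 0.0
```

Run:
```python
from h import *
s=env.state(); f=env.grab_frame("wrist")
np.savez("w2.npz",im=f["frame"],T=f["T_tool_cam"],fov=f["vertical_fov"],cx=f["cx"],cy=f["cy"],p=s["ee_pos"],r=s["ee_rot"])
cv2.imwrite("pics/w2.png",f["frame"][:,:,::-1]); print(s["ee_pos"],s["ee_rot"])
```

```text
[658.72998301 -31.88901062 228.66617945] [-1.79991807e+02 -6.37589034e-03 -1.76019033e+02]
```

View pics/w2.png

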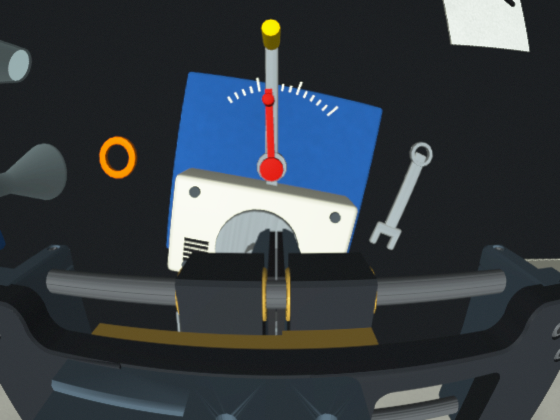

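Wrist view: disc (271,168), pin (268,98), handle top (271,28). The pointer lies slightly left of the lever, that is, beyond it.

```bash
cat > w.py <<'E'
from h import *
from scipy.spatial.transform import Rotation as Ro
import sys
d=np.load(sys.argv[1]); im=d["im"]; F=210/np.tan(np.radians(float(d["fov"])/2)); T=d["T"]; R=Ro.from_euler("xyz",d["r"],degrees=True).as_matrix()
def cast(u,v,z):
    x,y=u-float(d["cx"]),v-float(d["cy"]); r=np.hypot(x,y); t=r/F; c=np.array([np.sin(t)*x/r,np.sin(t)*y/r,np.cos(t)])
    D=R@T[:3,:3]@c; o=R@T[:3,3]+d["p"]; return (o+D*(z-o[2])/D[2])[:2]
H,S,V=cv2.split(cv2.cvtColor(im,cv2.COLOR_RGB2HSV))
red=((H<5)|(H>174))&(S>150)&(V>80); yel=(H>22)&(H<35)&(S>140)&(V>150)
red[:80]=0;red[190:]=0;red[:,:230]=0;red[:,310:]=0
yel[60:]=0;yel[:,:240]=0;yel[:,300:]=0
rows=np.arange(420)
P=cast(*[a.mean() for a in np.nonzero(red&(rows[:,None]>156))[::-1]],58)
# bar centreline rows 112..150 at z55
pts=np.array([cast(np.nonzero(red[r])[0].mean(),r,55) for r in range(112,150)])
vx,vy,_,_=cv2.fitLine(pts.astype(np.float32),2,0,.01,.01).ravel(); a=np.degrees(np.arctan2(vy,vx))%180+180 if 1 else 0
v,u=np.nonzero(red&(rows[:,None]<100)); pin=cast(u.mean(),v.mean(),93)
v,u=np.nonzero(yel&(rows[:,None]<38)); han=cast(u.mean(),v.min()+9.0 if 0 else v.mean(),100)
lev=[]
for r in range(50,85):
    g=np.nonzero((S[r,255:290]<70)&(V[r,255:290]>90))[0]
    if len(g)>5: lev.append(cast(255+g.mean(),r,38))
vx,vy,_,_=cv2.fitLine(np.array(lev,np.float32),2,0,.01,.01).ravel(); b=np.degrees(np.arctan2(vy,vx))%180+180
ang=lambda q:(np.degrees(np.arctan2(*(q-P)[::-1]))%360).round(2)
print("pivot",P.round(1),"pin",pin.round(1),np.linalg.norm(pin-P).round(1),ang(pin),"bar",a.round(2),"| handle",han.round(1),np.linalg.norm(han-P).round(1),ang(han),"lever bar",b.round(2),"lever pts ang",ang(np.mean(lev,0)),"ptr pts",ang(pts.mean(0)))
E
python3 w.py w2.npz
```

```text
pivot [633.4 -39.8] pin [558.4 -47.4] 75.3 185.77 bar 186.19 | handle [494.3 -49.6] 139.4 184.01 lever bar 180.57 lever pts ang 184.37 ptr pts 186.03
```

The pointer is about 1.8° beyond the lever (0.03 rad, inside tolerance but thin), so I nudge it about 2.3 mm more.

Request:
send_rows(motion=[{"tx":0.1,"ty":-0.054,"tz":0,"rx":0,"ry":0,"rz":0,"gripper":1},{"tx":0.1,"ty":-0.054,"tz":0,"rx":0,"ry":0,"rz":0,"gripper":1},{"tx":0,"ty":0,"tz":0,"rx":0,"ry":0,"rz":0,"gripper":1},{"tx":0,"ty":0,"tz":0.1067,"rx":0,"ry":0,"rz":0,"gripper":1},{"tx":0,"ty":0,"tz":0.1067,"rx":0,"ry":0,"rz":0,"gripper":1},{"tx":0,"ty":0,"tz":0.1067,"rx":0,"ry":0,"rz":0,"gripper":1},{"tx":0,"ty":0.02,"tz":0,"rx":0,"ry":0,"rz":0,"gripper":1},{"tx":0,"ty":0.02,"tz":0,"rx":0,"ry":0,"rz":0,"gripper":1},{"tx":0,"ty":0,"tz":0,"rx":0,"ry":0,"rz":0,"gripper":1},{"tx":0,"ty":0,"tz":0,"rx":0,"ry":0,"rz":0,"gripper":1}])

```text
time_s: 21.15
ee_pos: [563.2, -72.0, 70.3]
ee_rot: [-180.0, 0.2, -175.9]
force: [0.2, -0.3, 0.4]
gripper_width: 0.6
gripper_force: 0.0
```

```bash
python3 q.py
```

```text
F -0.33 r 72.2 theta 190.95072300462215 yaw 184.0604626218297 gf 0.0 [563.16438616 -71.97251765  70.30627775]
```

Request:
send_rows(motion=[{"tx":0,"ty":0.01,"tz":0,"rx":0,"ry":0,"rz":0,"gripper":1},{"tx":0,"ty":0.005,"tz":0,"rx":0,"ry":0,"rz":0,"gripper":1},{"tx":0,"ty":0.002,"tz":0,"rx":0,"ry":0,"rz":0,"gripper":1},{"tx":0,"ty":0,"tz":0,"rx":0,"ry":0,"rz":0,"gripper":1}])

```text
time_s: 21.65
ee_pos: [561.3, -63.4, 68.3]
ee_rot: [180.0, -0.0, -176.0]
force: [0.7, 0.4, 0.8]
gripper_width: 0.6
gripper_force: 0.0
```

Request:
send_rows(motion=[{"tx":0,"ty":0.002,"tz":0,"rx":0,"ry":0,"rz":0,"gripper":1},{"tx":0,"ty":0.002,"tz":0,"rx":0,"ry":0,"rz":0,"gripper":1},{"tx":0,"ty":0,"tz":0,"rx":0,"ry":0,"rz":0,"gripper":1}])

```text
time_s: 22.02
ee_pos: [561.1, -61.6, 68.3]
ee_rot: [-180.0, -0.0, -176.0]
force: [-0.4, -1.0, -0.2]
gripper_width: 0.4
gripper_force: 0.5
```

Request:
send_rows(motion=[{"tx":0,"ty":0.0012,"tz":0,"rx":0,"ry":0,"rz":0,"gripper":1},{"tx":0,"ty":0,"tz":0,"rx":0,"ry":0,"rz":0,"gripper":1},{"tx":0,"ty":-0.01,"tz":0,"rx":0,"ry":0,"rz":0,"gripper":1},{"tx":0,"ty":-0.04,"tz":0,"rx":0,"ry":0,"rz":0,"gripper":1},{"tx":0,"ty":0,"tz":-0.1067,"rx":0,"ry":0,"rz":0,"gripper":1},{"tx":0,"ty":0,"tz":-0.1067,"rx":0,"ry":0,"rz":0,"gripper":1},{"tx":0,"ty":0,"tz":-0.1067,"rx":0,"ry":0,"rz":0,"gripper":1},{"tx":-0.1,"ty":0.054,"tz":0,"rx":0,"ry":0,"rz":0,"gripper":1},{"tx":-0.1,"ty":0.054,"tz":0,"rx":0,"ry":0,"rz":0,"gripper":1},{"tx":0,"ty":0,"tz":0,"rx":0,"ry":0,"rz":0,"gripper":1},{"tx":0,"ty":0,"tz":0,"rx":0,"ry":0,"rz":0,"gripper":1},{"tx":0,"ty":0,"tz":0,"rx":0,"ry":0,"rz":0,"gripper":1}])

```text
time_s: 23.52
ee_pos: [658.0, -26.2, 228.7]
ee_rot: [-180.0, -0.0, -176.0]
force: [-0.1, 0.2, 0.9]
gripper_width: 0.3
gripper_force: 0.0
```

```bash
python3 - <<'E'
from h import *
s=env.state(); f=env.grab_frame("wrist")
np.savez("w3.npz",im=f["frame"],T=f["T_tool_cam"],fov=f["vertical_fov"],cx=f["cx"],cy=f["cy"],p=s["ee_pos"],r=s["ee_rot"])
cv2.imwrite("pics/w3.png",cv2.resize(f["frame"][5:195,190:350,::-1],None,fx=3,fy=3,interpolation=cv2.INTER_CUBIC)); print(s["time_s"],s["ee_pos"])
E
python3 w.py w3.npz
```

```text
23.525 [657.98752743 -26.17793506 228.69992271]
pivot [633.4 -39.7] pin [557.9 -44.9] 75.6 183.95 bar 184.7 | handle [494.4 -49.5] 139.3 184.01 lever bar 184.41 lever pts ang 183.96 ptr pts 184.34
```

View pics/w3.png

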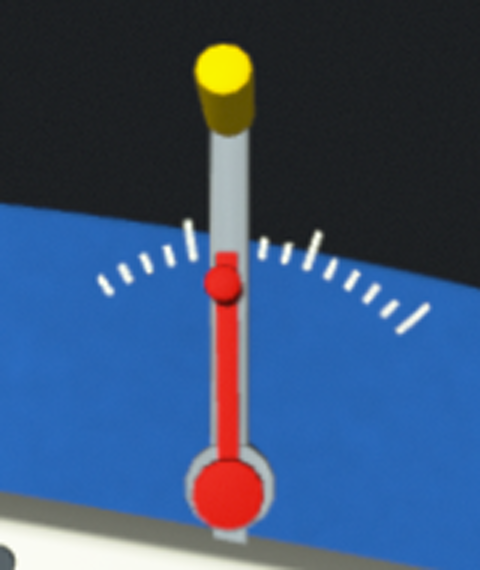

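The crop shows the red bar, from (228,495) to (226,255), lying centred on the steel lever, agreeing to within about 0.5°. The gripper is clear of everything, so I hand in.

```bash
python3 -c "
from workcell import env
print(env.job_done())"
```

```text
the job is handed in; nothing more can be done
None
```

I pressed the lever to about 7.7 N at the handle, where it firmed up, and it stands at about 0.85 rad on the scale. The red pointer lies over it to within about 0.5°, the gripper is clear of everything, and the job is handed in; the hand-in returned no verdict.

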